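Click the lid of a cake box shut, corner by corner

ROBOT

A 7-joint arm with a two-finger parallel gripper is mounted at the origin on the work surface; the furniture and walls round the work are solid. World frame = base frame: x ahead of the robot, y to its left, z up, the work surface at z = 0. Lengths are in m, angles in rad, forces in N, time in s.
With the tool pointing down it reaches from about 0.4 to 0.85 m from the base axis. Payload 10.4 kg.
Tool frame: the origin (TCP) lies midway between the tips of the shut fingers; the grasp point (between the pads) lies 19 mm behind it (manip.hold_point_z is the distance from the TCP to the grasp point, in m); z points along the fingers, y is the line along which they close (so a half turn about z gives the same grasp; the last joint's range is limited). The gripper opens to 85 mm and grips with 20 to 120 N. Pads are 22 mm wide; open, the fingers measure 114 mm over their backs; the gripper's body (76 mm by 85 mm) begins 54 mm behind the grasp point. The pads swing forward as they close: fully open they stand 13 mm farther back than shut.
Start: joints at [-1.296, 0.332, -0.065, 1.46, 0.022, 1.35, -0.088], TCP at [0.183, 0.598, 0.231] pointing down, gripper open.
Joint ranges: [-2.6, 2.6], [-0.5, 2.12], [-1.47, 1.34], [0.16, 2.42], [-1.27, 4.41], [0.06, 2.06], [-2.6, 2.6]. Speed limits (rad/s): [2.22, 2.22, 2.79, 2.79, 3.14, 3.14, 3.14].

INTERFACE

Orientations are given as a unit quaternion [x, y, z, w].
In Python, from workcell import manip, eyes, job gives the robot as it stands.
- The arm moves only by the shell command python3 -m crank 'ROWS' [FORCE]. ROWS is JSON, a list that holds one entry, the list of rows, each a list of 7 numbers: the finger opening in cm, from 0 to 8.54, then the shift along the world's x, y, z in cm, then the turn, a rotation vector about the world's x, y, z in degrees. In form: [[[hand, x, y, z, ax, ay, az], ...]]. A call has 1 to 20 rows; each row shifts and turns the commanded pose from where the row before left it; what a row does not reach is not made up. A row lasts 1/8 s, in which the tool goes at most 62.5 mm and 10.7 degrees, less where a joint would pass 70% of its speed; a pose out of reach is approached as far as the arm can. A call with a gripper value outside its range is refused whole. The fingers move at their own pace and stop on an object; FORCE is the grip in N (left out, the last holds). Time passes only in rows, so rows that do not move let the fingers close. It gives the time, the measured TCP pose, the force, the opening and the grip force at its end, in the units of the state.
- manip.get_obs(): the state, without advancing time (a new reading comes with each control period).
- eyes.camera(name): name is "scene" or "top" or "wrist"; returns (picture, depth): 420x560x3 uint8, red, green, blue; 420x560 float32, m along the optical axis (not along the pixel's ray), 0 where there is no reading.
- eyes.camera_params(name): a dict with "fx", "fy", "cx", "cy" (pixels), "world_from_camera" (4x4, takes a point from camera to world coordinates); the wrist camera has in their place "hand_eye" (4x4, takes a point from camera to tool coordinates, whose origin is the TCP and whose axes are the flange's). Camera axes: x right, y down, z forward; pixel columns grow to the right and rows downward; lengths in m; the calibration is good to about 2 mm. A picture is of the moment at which its call begins: read the wrist's pose just before it. camera_params takes no time and is no camera call.
- job.hand_in(): hands the job in; it is judged then, once.
The state is a dict: "clock": time; "joint_pos": joint angles; "joint_velocities": joint speeds; "tau": joint torques, N m; "position": TCP position; "ee_rot": TCP orientation; "ft_force": force on the tool from outside, world axes, zero at the start; "torque": the same for the moment, N m; "grip_width": opening from 0.0 (shut) to 1.0 (fully open); "grasp_force": force on a finger pad.
Only numpy, scipy, OpenCV 4.12 (cv2) and the standard library are available. Lean on these libraries where they do the work, as an engineer would, in place of code of your own. Each camera call takes 0.05 s, during which the arm holds its last target. There are 200 camera calls.

TASK

The lid lies on the take-away cake box but its four corners still stand up: go round the rim and press each corner down with the fingertips until it clicks and the lid is flush all round. Press gently, without crushing the box; only press: do not lift or shove the box or its lid, and leave the things around it and the box that is already shut where they are.

Things in the scene. Friction and masses are not known exactly. Their poses are not given: they have to be found in the camera images.
- tub: the box to close: clear plastic take-away tub with two cake slices in it, loose on the counter, about 0.5 kg. Foot 142 x 182 mm, lip at the top 154 (x) x 194 (y) mm, 62 mm high. Origin at the centre of its underside, z up, y along the long side. It keeps still under a straight press on the lid and slides if pushed sideways
- lid: its loose, springy lid: flat white plastic rim, outside 160 (x) x 200 (y) mm, 24 mm wide, 5 mm thick, round a clear window recessed 5 mm; 17 mm skirt outside the lip, a ribbed tab on each corner. Origin at the centre of the rim's underside, axes as the tub's, 62 mm above the tub's origin when it lies on the lip, as it does from the start; only the four rounded corners stand up
- closed_box: a second such box, 160 x 200 x 67 mm, lid already flush, loose, to the right and nearer the robot; origin at the centre of its underside
- sugar_shaker: sugar shaker, 44 mm across, 90 mm tall, loose, left of the box; origin at the centre of its underside
- card_cake: price card in a wooden block, 28 x 90 x 63 mm, loose, behind the box; origin at the centre of its underside
- pastry: round swirl pastry, 91 mm across, 32 mm tall, loose, in front of the box; origin at the centre of its underside
- lid_corner_1 (a point): point to press, on top of the near left corner of the lid's rim, at (-64, +84) mm in the lid's axes; 72 mm above the tub's origin while the corner stands up, 67 mm once clicked. Pressed straight down it takes 5 to 14 N, yields about 2 mm, then snaps down flush, against a hard stop, and stays
- lid_corner_2 (a point): point to press, on top of the near right corner of the lid's rim, at (-64, -84) mm in the lid's axes; 72 mm above the tub's origin while the corner stands up, 67 mm once clicked. Pressed straight down it takes 5 to 14 N, yields about 2 mm, then snaps down flush, against a hard stop, and stays
- lid_corner_3 (a point): point to press, on top of the far right corner of the lid's rim, at (+64, -84) mm in the lid's axes; 72 mm above the tub's origin while the corner stands up, 67 mm once clicked. Pressed straight down it takes 5 to 14 N, yields about 2 mm, then snaps down flush, against a hard stop, and stays
- lid_corner_4 (a point): point to press, on top of the far left corner of the lid's rim, at (+64, +84) mm in the lid's axes; 72 mm above the tub's origin while the corner stands up, 67 mm once clicked. Pressed straight down it takes 5 to 14 N, yields about 2 mm, then snaps down flush, against a hard stop, and stays
- lid_flex_1 (a joint): how far the near left corner of the lid is bent up, rad: about 0.25 standing up (its outer edge 8 mm high), 0 clicked down flush
- lid_flex_2 (a joint): how far the near right corner of the lid is bent up, rad: about 0.25 standing up (its outer edge 8 mm high), 0 clicked down flush
- lid_flex_3 (a joint): how far the far right corner of the lid is bent up, rad: about 0.25 standing up (its outer edge 8 mm high), 0 clicked down flush
- lid_flex_4 (a joint): how far the far left corner of the lid is bent up, rad: about 0.25 standing up (its outer edge 8 mm high), 0 clicked down flush

How it is judged:
By the outcome, as a careful person would: the job done as asked, in the order asked, and still so for the second after the job is handed in, with the robot touching nothing.
It also fails if it takes over 51 s, if anything falls off the work surface, if the arm or the gripper's body presses on something with over 40 N, if the wrist force passes 120 N, or if a joint passes its speed limit or range.

## Working session

There is one attempt and no reset: what is moved stays moved. The work goes in short steps, Python scripts to look and compute and a shell command to move; the robot and the scene stay as the last step left them, time stands still between calls to the robot, and variables do not carry over. Pictures are saved under pics/ and viewed, at most 10 in all, crops included, and the job is handed in when it is done.

```bash
mkdir -p pics; python3 - <<'E'
from workcell import manip, eyes
import cv2, numpy as np
o=manip.get_obs(); print(o['clock'],o['position'],o['ee_rot'],o['ft_force'],o['grip_width'])
for n in('top','scene'):
    p,d=eyes.camera(n); cv2.imwrite(f'pics/{n}0.png',p[:,:,::-1]); np.savez(f'pics/{n}0.npz',p=p,d=d)
    c=eyes.camera_params(n); print(n,c)
E
```

```text
0.0 [0.18329674 0.59713607 0.23054042] [ 1.48332727e-01  9.88937272e-01 -6.85565237e-04 -6.00473204e-05] [ 0.36085401 -0.62682842 -0.51354634] 0.9984525187509417
top {'fx': 395.1113819474716, 'fy': 395.1113819474716, 'cx': 279.95984382113295, 'cy': 203.33591775152127, 'world_from_camera': array([[-0.00650206, -0.99382066,  0.11080712,  0.36619509],
       [-0.99997653,  0.00622253, -0.00286833, -0.10428087],
       [ 0.0021611 , -0.11082316, -0.99383779,  1.16022138],
       [ 0.        ,  0.        ,  0.        ,  1.        ]])}
scene {'fx': 485.8575521821421, 'fy': 485.8575521821421, 'cx': 286.46854290613095, 'cy': 207.86977524555326, 'world_from_camera': array([[ 0.82567383, -0.21202604,  0.52278837, -0.17831606],
       [-0.56413927, -0.30522192,  0.76719389, -1.10101284],
       [-0.00309862, -0.92837737, -0.37162597,  0.57038105],
       [ 0.        ,  0.        ,  0.        ,  1.        ]])}
```

View pics/top0.png

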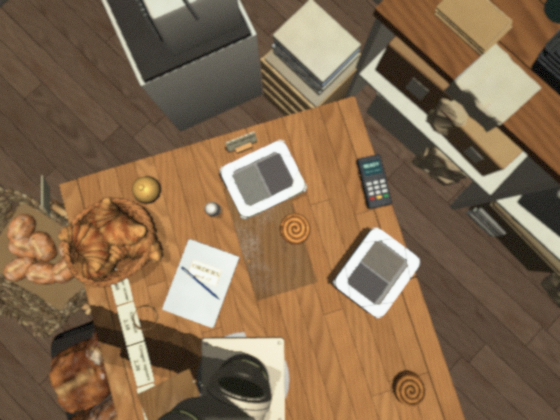

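View pics/scene0.png

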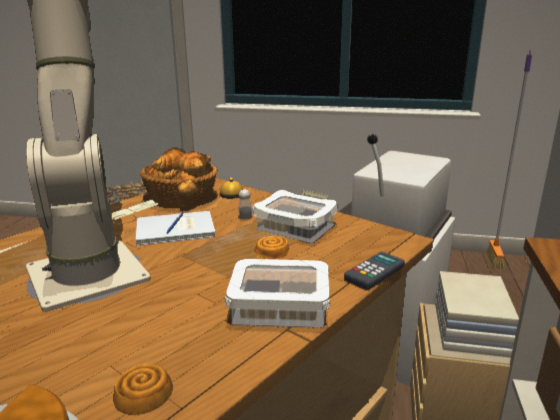

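The top view shows the target lid at about (263,178) and the shut box at (377,272). The shaker is at (212,209), the card at (240,142) and the pastry at (295,229). Next I fit the lid's rectangle.

```bash
cat > h.py <<'E'
import numpy as np, cv2
from workcell import eyes
def world(n,uv,z):
    c=eyes.camera_params(n);T=c['world_from_camera'];uv=np.atleast_2d(uv).astype(float)
    r=np.c_[(uv[:,0]-c['cx'])/c['fx'],(uv[:,1]-c['cy'])/c['fy'],np.ones(len(uv))]@T[:3,:3].T
    return T[:3,3]+r*((z-T[2,3])/r[:,2])[:,None]
E
python3 - <<'E'
from h import *
f=np.load('pics/top0.npz');p,d=f['p'],f['d']
m=(p.min(2)>165).astype(np.uint8);m[:, :215]=0;m[:135]=0;m[220:]=0;m[:,312:]=0
n,l,s,_=cv2.connectedComponentsWithStats(m);k=1+s[1:,4].argmax();v,u=np.where(l==k);print(s[k])
w=world('top',np.c_[u,v],.069)[:,:2].astype(np.float32)
r=cv2.minAreaRect(w);print(r,cv2.boxPoints(r))
print('depth z chk',[(d[y,x]) for y,x in((150,285),(205,245))])
for nm,uv,z in(('shaker',(212,209),.09),('card',(240,142),.06),('pastry',(295,229),.03),('box',(377,272),.067)):print(nm,world('top',uv,z))
x=cv2.resize(p[130:225,195:320],None,fx=6,fy=6,interpolation=2)[:,:,::-1].copy();cv2.imwrite('pics/c.png',x)
E
```

```text
[ 221  140   85   78 2099]
((0.5590193271636963, -0.05897603929042816), (0.16280992329120636, 0.2019844353199005), 25.34616470336914) [[ 0.44221717 -0.00255388]
 [ 0.52868396 -0.18509486]
 [ 0.6758215  -0.1153982 ]
 [ 0.5893547   0.06714278]]
depth z chk [np.float32(1.111618), np.float32(1.0997193)]
shaker [[0.47117398 0.07758463 0.09      ]]
card [[0.66549877 0.00530621 0.06      ]]
pastry [[ 0.41814356 -0.1500438   0.03      ]]
box [[ 0.297637   -0.37136916  0.067     ]]
```

View pics/c.png

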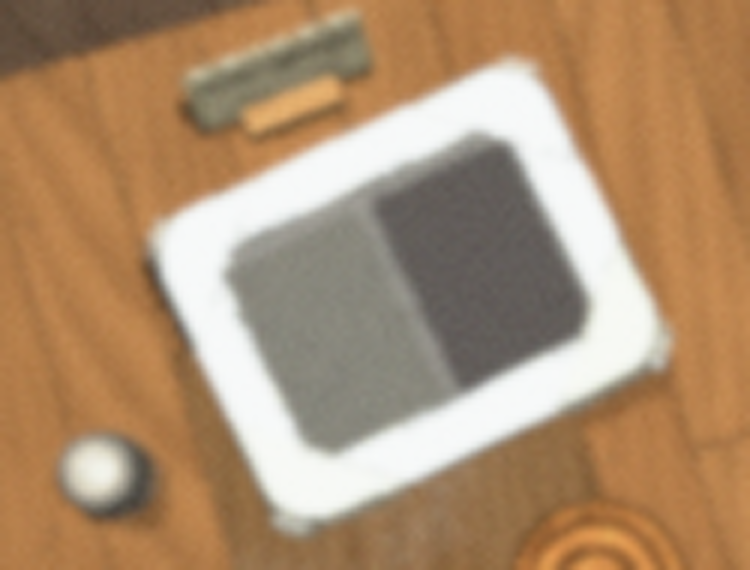

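```bash
python3 -m crank '[[[0,2,-4,2,0,0,3],[0,2,-4,2,0,0,3],[0,2,-4.3,0,0,0,3],[0,2,-4.3,0,0,0,3],[0,2,-4.3,0,0,0,3],[0,2,-4.3,0,0,0,3],[0,2,-4.3,0,0,0,3],[0,2,-4.3,0,0,0,3],[0,2,-4.3,0,0,0,3],[0,2,-4.3,0,0,0,3],[0,2,-4.3,0,0,0,3],[0,2,-4.3,0,0,0,3],[0,2,-4.3,0,0,0,3],[0,2,-4.3,0,0,0,3],[0,0,0,0,0,0,0],[0,0,0,0,0,0,0]]]'
python3 - <<'E'
from h import *
from workcell import manip
from scipy.spatial.transform import Rotation as R
o=manip.get_obs();print(o['clock'],o['position'],R.from_quat(o['ee_rot']).as_matrix().round(3),o['ft_force'],o['grip_width'])
p,d=eyes.camera('wrist');cv2.imwrite('pics/w1.png',p[:,:,::-1]);np.savez('pics/w1.npz',p=p,d=d,pos=o['position'],q=o['ee_rot'])
print(eyes.camera_params('wrist'))
E
```

```text
clock: 2.1
position: [0.4631, 0.002, 0.2711]
ee_rot: [-0.216, 0.976, 0.0, -0.0]
ft_force: [0.1, 0.7, 0.4]
grip_width: 0.0
grasp_force: 0.0
2.1 [0.463085   0.00200754 0.27106674] [[-0.907 -0.422 -0.001]
 [-0.422  0.907  0.   ]
 [ 0.001  0.    -1.   ]] [0.05755276 0.69344798 0.36201046] 0.0001226301012157472
{'fx': 335.66381710611284, 'fy': 335.66381710611284, 'cx': 283.74322218219754, 'cy': 207.74462594730772, 'hand_eye': array([[-1.51816976e-04, -9.63168514e-01, -2.68898478e-01,
         6.89172584e-02],
       [ 9.99999216e-01,  1.88047930e-04, -1.23815763e-03,
         9.96314256e-05],
       [ 1.24312025e-03, -2.68898455e-01,  9.63167730e-01,
        -1.42263161e-01],
       [ 0.00000000e+00,  0.00000000e+00,  0.00000000e+00,
         1.00000000e+00]])}
```

View pics/w1.png

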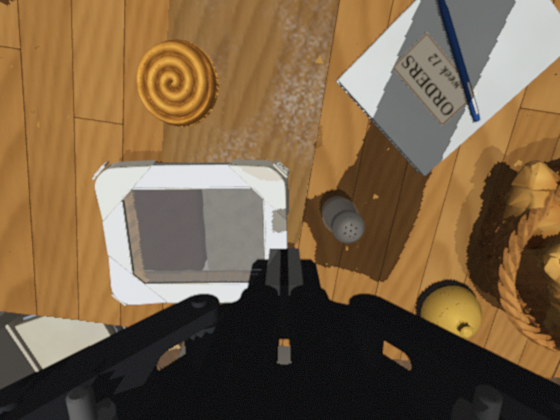

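The wrist view shows the lid aligned with the image: near edge at row ~164, left edge at col ~105, right edge at col ~289. I'll enlarge the crop to check.

```bash
cat >> h.py <<'E'
from scipy.spatial.transform import Rotation as Ro
def wristw(uv,z,pos,q):
    c=eyes.camera_params('wrist');T=np.eye(4);T[:3,:3]=Ro.from_quat(q).as_matrix();T[:3,3]=pos;T=T@c['hand_eye'];uv=np.atleast_2d(uv).astype(float)
    r=np.c_[(uv[:,0]-c['cx'])/c['fx'],(uv[:,1]-c['cy'])/c['fy'],np.ones(len(uv))]@T[:3,:3].T
    return T[:3,3]+r*((z-T[2,3])/r[:,2])[:,None]
def wristpix(P,pos,q):
    c=eyes.camera_params('wrist');T=np.eye(4);T[:3,:3]=Ro.from_quat(q).as_matrix();T[:3,3]=pos;T=np.linalg.inv(T@c['hand_eye'])
    r=P@T[:3,:3].T+T[:3,3];return np.c_[r[:,0]/r[:,2]*c['fx']+c['cx'],r[:,1]/r[:,2]*c['fy']+c['cy']]
E
python3 - <<'E'
from h import *
f=np.load('pics/w1.npz');p=f['p'];s=3.4
cx,cy,a=.559,-.059,np.radians(25.3);Rm=np.array([[np.cos(a),-np.sin(a)],[np.sin(a),np.cos(a)]])
def P(l,z): l=np.array(l);return np.c_[l@Rm.T+[cx,cy],np.full(len(l),z)]
x=cv2.resize(p[145:320,85:310],None,fx=s,fy=s,interpolation=2)[:,:,::-1].copy()
def px(Q): return ((wristpix(Q,f['pos'],f['q'])-[85,145]+.5)*s).round().astype(int)
for h in((.08,.1),(.056,.076)):
    X,Y=h;cv2.polylines(x,[px(P([(-X,Y),(-X,-Y),(X,-Y),(X,Y)],.067))],True,(0,0,255) if X==.08 else (0,160,0),1)
for q in px(P([(-.064,.084),(-.064,-.084),(.064,-.084),(.064,.084)],.072)):cv2.circle(x,tuple(map(int,q)),5,(255,0,0),1)
cv2.imwrite('pics/w1c.png',x)
print(P([(-.064,.084),(-.064,-.084),(.064,-.084),(.064,.084)],.072).round(4))
E
```

```text
[[ 0.4652 -0.0104  0.072 ]
 [ 0.537  -0.1623  0.072 ]
 [ 0.6528 -0.1076  0.072 ]
 [ 0.581   0.0443  0.072 ]]
```

View pics/w1c.png

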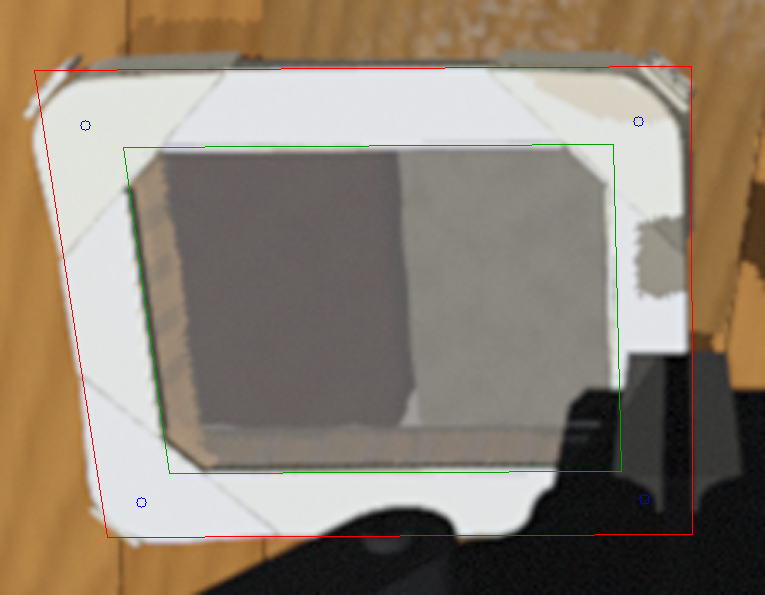

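The fitted outline matches the rim to about 1 mm, so I move down over corner 1.

```bash
python3 -m crank '[[[0,0.25,-1.33,-4,0,0,0],[0,0,0,-5,0,0,0],[0,0,0,-5,0,0,0],[0,0,0,-4,0,0,0],[0,0,0,0,0,0,0],[0,0,0,0,0,0,0],[0,0,0,0,0,0,0]]]'
```

```text
clock: 3.02
position: [0.467, -0.0113, 0.093]
ee_rot: [-0.216, 0.976, 0.0, 0.001]
ft_force: [0.5, 0.2, 0.1]
grip_width: -0.0
grasp_force: 0.0
```

```bash
python3 -m crank '[[[0,-0.1,0,-1,0,0,0],[0,0,0,-0.7,0,0,0],[0,0,0,-0.3,0,0,0],[0,0,0,-0.1,0,0,0],[0,0,0,0,0,0,0]]]'
python3 -m crank '[[[0,0,0,-0.1,0,0,0],[0,0,0,-0.1,0,0,0],[0,0,0,0,0,0,0]]]'
```

```text
clock: 3.65
position: [0.465, -0.0119, 0.0703]
ee_rot: [-0.216, 0.976, -0.0, -0.0]
ft_force: [0.1, -0.4, -1.0]
grip_width: 0.001
grasp_force: 0.0
clock: 4.03
position: [0.4648, -0.0118, 0.0683]
ee_rot: [-0.216, 0.976, 0.0, -0.0]
ft_force: [1.0, -0.1, -0.5]
grip_width: -0.002
grasp_force: 0.0
```

```bash
for i in 1 2 3; do :; done; python3 -m crank '[[[0,0,0,-0.1,0,0,0],[0,0,0,-0.1,0,0,0],[0,0,0,0,0,0,0]]]'
python3 - <<'E'
from h import *
p,d=eyes.camera('wrist');cv2.imwrite('pics/w2.png',p[:,:,::-1])
E
```

```text
clock: 4.4
position: [0.465, -0.0118, 0.067]
ee_rot: [-0.216, 0.976, 0.0, -0.0]
ft_force: [-4.4, -0.3, 14.1]
grip_width: -0.003
grasp_force: 6.8
```

View pics/w2.png

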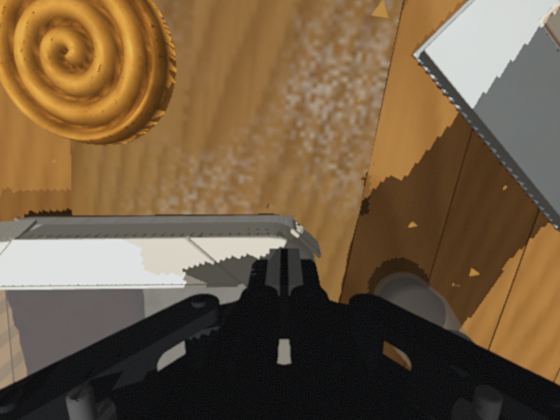

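The picture shows the fingertips on the near-left corner, about (285,255), with 14 N measured. I'll press a little further and watch the force.

```bash
python3 -m crank '[[[0,0,0,-0.05,0,0,0],[0,0,0,0,0,0,0]]]'; python3 -m crank '[[[0,0,0,-0.05,0,0,0],[0,0,0,0,0,0,0]]]'
```

```text
clock: 4.7
position: [0.465, -0.0118, 0.067]
ee_rot: [-0.216, 0.976, 0.001, -0.0]
ft_force: [-8.6, -0.4, 21.5]
grip_width: -0.001
grasp_force: 10.8
clock: 4.95
position: [0.465, -0.0118, 0.0669]
ee_rot: [-0.216, 0.976, 0.001, -0.0]
ft_force: [-11.7, -1.1, 29.1]
grip_width: -0.001
grasp_force: 14.7
```

Force rises with no travel at z = 67 mm, so corner 1 is at its hard stop. I'll lift, look, and go on to corner 2.

```bash
python3 -m crank '[[[0,0,0,1,0,0,0],[0,0,0,3,0,0,0],[0,0,0,5,0,0,0],[0,1.4,-3,5,0,0,0],[0,1.8,-4,5,0,0,0],[0,2,-4.1,0,0,0,0],[0,2,-4.1,0,0,0,0],[0,0,0,0,0,0,0],[0,0,0,0,0,0,0],[0,0,0,0,0,0,0]]]'
python3 - <<'E'
from h import *
from workcell import manip
o=manip.get_obs();p,d=eyes.camera('wrist');cv2.imwrite('pics/w3.png',p[:,:,::-1]);np.savez('pics/w3.npz',p=p,d=d,pos=o['position'],q=o['ee_rot']);print(o['position'])
E
```

```text
clock: 6.2
position: [0.5357, -0.1601, 0.2524]
ee_rot: [-0.217, 0.976, 0.0, 0.0]
ft_force: [0.2, -0.5, 0.1]
grip_width: 0.004
grasp_force: 0.0
[ 0.53571836 -0.16011843  0.25235063]
```

View pics/w3.png

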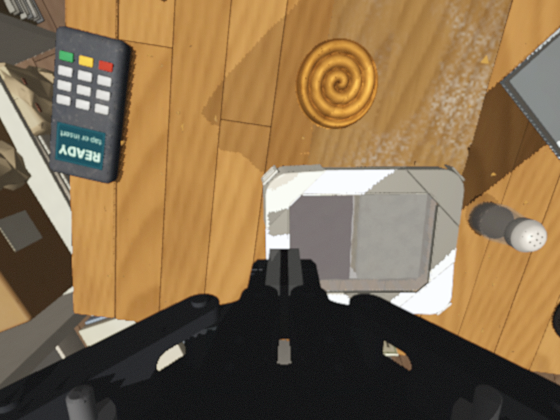

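The lid is at cols 265–463 with its near edge at row ~168. I'll use depth to check corner 1's height and whether the pose has shifted.

```bash
cat >> h.py <<'E'
C=np.array([.5594,-.0599]);A=np.radians(25.3);RM=np.array([[np.cos(A),-np.sin(A)],[np.sin(A),np.cos(A)]])
def lid(l,z): l=np.atleast_2d(l);return np.c_[l@RM.T+C,np.full(len(l),z)]
def cloud(f):
    c=eyes.camera_params('wrist');T=np.eye(4);T[:3,:3]=Ro.from_quat(f['q']).as_matrix();T[:3,3]=f['pos'];T=T@c['hand_eye']
    d=f['d'];v,u=np.mgrid[:420,:560];W=np.stack([(u-c['cx'])/c['fx']*d,(v-c['cy'])/c['fy']*d,d],-1)@T[:3,:3].T+T[:3,3]
    L=(W[...,:2]-C)@RM;return L,W[...,2]
def heights(fn):
    L,Z=cloud(np.load(fn))
    for l in[(-.064,.084),(-.064,-.084),(.064,-.084),(.064,.084),(-.07,.09),(-.07,-.09),(.07,-.09),(.07,.09),(-.068,0),(0,.088),(0,-.088)]:
        m=(np.linalg.norm(L-l,axis=-1)<.004)&(Z<.09)&(Z>.04);print(l,m.sum(),np.round(np.median(Z[m]),4) if m.any() else None)
    m=(Z>.06)&(Z<.08)&(abs(L)<.13).all(-1);print('lid extents',np.percentile(L[m],[.3,99.7],axis=0).round(4))
E
python3 -c "
from h import *
for n in('w1','w3'):print(n);heights(f'pics/{n}.npz')"
```

```text
w1
(-0.064, 0.084) 44 0.0723
(-0.064, -0.084) 47 0.0718
(0.064, -0.084) 42 0.0718
(0.064, 0.084) 0 None
(-0.07, 0.09) 48 0.0732
(-0.07, -0.09) 46 0.0738
(0.07, -0.09) 34 0.0733
(0.07, 0.09) 0 None
(-0.068, 0) 45 0.0667
(0, 0.088) 38 0.0664
(0, -0.088) 40 0.067
lid extents [[-0.0802 -0.0992]
 [ 0.0778  0.099 ]]
w3
(-0.064, 0.084) 49 0.0663
(-0.064, -0.084) 49 0.0714
(0.064, -0.084) 0 None
(0.064, 0.084) 47 0.0716
(-0.07, 0.09) 49 0.0662
(-0.07, -0.09) 55 0.0733
(0.07, -0.09) 0 None
(0.07, 0.09) 30 0.0732
(-0.068, 0) 51 0.0664
(0, 0.088) 40 0.0663
(0, -0.088) 32 0.0666
lid extents [[-0.0805 -0.0997]
 [ 0.0748  0.0985]]
```

Corner 1 clicked: it went from 72.3 to 66.3 mm, and the lid hasn't moved. Now corner 2.

```bash
python3 -m crank '[[[0,0.1,-0.3,-5,0,0,0],[0,0,0,-5,0,0,0],[0,0,0,-5,0,0,0],[0,0,0,-2,0,0,0],[0,0,0,0,0,0,0],[0,0,0,0,0,0,0],[0,0,0,0,0,0,0]]]'
```

```text
clock: 7.12
position: [0.5379, -0.1645, 0.084]
ee_rot: [-0.216, 0.976, -0.0, 0.001]
ft_force: [0.2, 0.4, 0.0]
grip_width: 0.001
grasp_force: 0.0
```

```bash
python3 -m crank '[[[0,0,0.1,-0.5,0,0,0],[0,0,0,-0.4,0,0,0],[0,0,0,-0.2,0,0,0],[0,0,0,-0.2,0,0,0],[0,0,0,-0.2,0,0,0],[0,0,0,-0.1,0,0,0],[0,0,0,0,0,0,0],[0,0,0,0,0,0,0]]]'
```

```text
clock: 8.12
position: [0.5367, -0.1631, 0.0671]
ee_rot: [-0.216, 0.976, 0.001, -0.0]
ft_force: [-6.4, 2.2, 14.5]
grip_width: -0.003
grasp_force: 7.1
```

```bash
python3 -m crank '[[[0,0,0,-0.05,0,0,0],[0,0,0,0,0,0,0]]]'; python3 -m crank '[[[0,0,0,1,0,0,0],[0,0,0,3,0,0,0],[0,0,0,4,0,0,0],[0,2.9,1.4,0,0,0,0],[0,2.9,1.4,0,0,0,0],[0,2.9,1.4,0,0,0,0],[0,2.9,1.3,0,0,0,0],[0,0,0,-4,0,0,0],[0,0,0,-2,0,0,0],[0,0,0,0,0,0,0],[0,0,0,0,0,0,0],[0,0,0,0,0,0,0]]]'
```

```text
clock: 8.38
position: [0.5368, -0.1631, 0.067]
ee_rot: [-0.216, 0.976, 0.001, 0.0]
ft_force: [-8.1, 3.3, 20.2]
grip_width: 0.001
grasp_force: 10.1
clock: 9.88
position: [0.6534, -0.1086, 0.0873]
ee_rot: [-0.216, 0.976, -0.0, 0.001]
ft_force: [0.5, -0.5, -0.1]
grip_width: -0.002
grasp_force: 0.0
```

Corner 2 has stopped at 67 mm. I'm above corner 3 (target 0.6532, -0.1085).

```bash
python3 -m crank '[[[0,0,0,-0.6,0,0,0],[0,0,0,-0.5,0,0,0],[0,0,0,-0.3,0,0,0],[0,0,0,-0.2,0,0,0],[0,0,0,-0.2,0,0,0],[0,0,0,-0.2,0,0,0],[0,0,0,-0.05,0,0,0],[0,0,0,0,0,0,0],[0,0,0,0,0,0,0]]]'
```

```text
clock: 11.0
position: [0.6526, -0.1083, 0.0671]
ee_rot: [-0.216, 0.976, 0.001, -0.0]
ft_force: [-8.5, 2.0, 19.2]
grip_width: 0.001
grasp_force: 9.9
```

```bash
python3 -m crank '[[[0,0,0,1,0,0,0],[0,0,0,3,0,0,0],[0,0,0,4,0,0,0],[0,-1.8,3.8,0,0,0,0],[0,-1.8,3.8,0,0,0,0],[0,-1.8,3.8,0,0,0,0],[0,-1.8,3.8,0,0,0,0],[0,0,0,-4,0,0,0],[0,0,0,-2,0,0,0],[0,0,0,0,0,0,0],[0,0,0,0,0,0,0],[0,0,0,0,0,0,0]]]'
```

```text
clock: 12.5
position: [0.5816, 0.0432, 0.0864]
ee_rot: [-0.216, 0.976, 0.0, 0.001]
ft_force: [0.0, 0.1, -0.5]
grip_width: 0.001
grasp_force: 0.0
```

```bash
python3 -m crank '[[[0,0,0,-0.6,0,0,0],[0,0,0,-0.4,0,0,0],[0,0,0,-0.3,0,0,0],[0,0,0,-0.2,0,0,0],[0,0,0,-0.2,0,0,0],[0,0,0,-0.2,0,0,0],[0,0,0,-0.1,0,0,0],[0,0,0,0,0,0,0],[0,0,0,0,0,0,0]]]'
```

```text
clock: 13.62
position: [0.5808, 0.0434, 0.067]
ee_rot: [-0.216, 0.976, 0.001, -0.0]
ft_force: [-9.8, -0.1, 23.0]
grip_width: -0.002
grasp_force: 11.9
```

```bash
python3 -m crank '[[[0,0,0,1,0,0,0],[0,0,0,3,0,0,0],[0,0,0,5,0,0,0],[0,2,-1,5,0,0,0],[0,3,-1,5,0,0,0],[0,3,-2,4,0,0,0],[0,2,-2,2,0,0,0],[0,0,-1,0,0,0,0],[0,0,0,0,0,0,0],[0,0,0,0,0,0,0],[0,0,0,0,0,0,0]]]'
python3 - <<'E'
from h import *
from workcell import manip
o=manip.get_obs();p,d=eyes.camera('wrist');cv2.imwrite('pics/w4.png',p[:,:,::-1]);np.savez('pics/w4.npz',p=p,d=d,pos=o['position'],q=o['ee_rot']);heights('pics/w4.npz')
E
```

```text
clock: 15.0
position: [0.6804, -0.0252, 0.3149]
ee_rot: [-0.217, 0.976, 0.0, -0.0]
ft_force: [0.8, -0.2, 0.5]
grip_width: -0.0
grasp_force: 0.0
(-0.064, 0.084) 0 None
(-0.064, -0.084) 0 None
(0.064, -0.084) 40 0.0666
(0.064, 0.084) 39 0.0663
(-0.07, 0.09) 0 None
(-0.07, -0.09) 0 None
(0.07, -0.09) 42 0.0669
(0.07, 0.09) 40 0.0663
(-0.068, 0) 0 None
(0, 0.088) 46 0.0663
(0, -0.088) 47 0.0667
lid extents [[-0.058  -0.1   ]
 [ 0.0798  0.0983]]
```

View pics/w4.png

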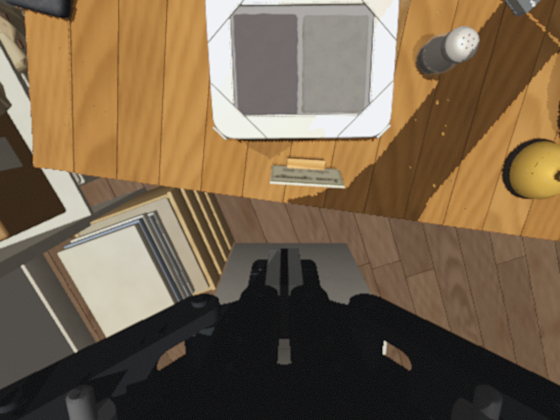

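Far corners 3 and 4 are flush, at (215,125) and (385,125). I'll shift back for one depth check of the near corners.

```bash
python3 -m crank '[[[0,-3,-1.3,0,0,0,0],[0,-3,-1.3,0,0,0,0],[0,-1,-0.5,0,0,0,0],[0,0,0,0,0,0,0],[0,0,0,0,0,0,0],[0,0,0,0,0,0,0]]]'
python3 - <<'E'
from h import *
from workcell import manip
o=manip.get_obs();p,d=eyes.camera('wrist');np.savez('pics/w5.npz',p=p,d=d,pos=o['position'],q=o['ee_rot']);heights('pics/w5.npz')
E
```

```text
clock: 15.8
position: [0.6114, -0.0567, 0.3149]
ee_rot: [-0.216, 0.976, -0.0, -0.0]
ft_force: [-0.1, -0.3, -0.2]
grip_width: 0.002
grasp_force: 0.0
(-0.064, 0.084) 44 0.0664
(-0.064, -0.084) 46 0.0668
(0.064, -0.084) 34 0.0666
(0.064, 0.084) 36 0.0664
(-0.07, 0.09) 43 0.0666
(-0.07, -0.09) 45 0.0665
(0.07, -0.09) 36 0.0666
(0.07, 0.09) 33 0.0668
(-0.068, 0) 49 0.0665
(0, 0.088) 39 0.0668
(0, -0.088) 39 0.0665
lid extents [[-0.0791 -0.1   ]
 [ 0.0796  0.0983]]
```

All four corners are flush, and the lid hasn't moved.

```bash
python3 -c "
from workcell import job;print(job.hand_in())"
```

```text
the job is handed in; nothing more can be done
None
```

I pressed all four lid corners down in order (1 to 4) and handed the job in at about 16 s: depth readings put every corner flush at about 67 mm, the lid had not moved, and the highest press force I read was about 29 N, on corner 1.

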